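Brush the paint chips off the canvas and take a colour reading of the daisy's eye

TASK

Brush the three chips of scraped-off dried paint off the canvas on the desk easel with the bench brush (move them with the brush only) and lay the brush back on the table, clear of the easel. Then lift the colour reader out of its base and hold it in the gripper with its spring nose on the eye of the painted daisy, square to the sloping canvas and pressed gently so that the nose goes about half-way in. Finish while still holding it there in contact; leave the other things on the table where they are.

Things in the scene. Friction and masses are not known exactly. Their poses are not given: they have to be found in the camera images.
- canvas: stiff canvas panel, 203 mm (x) by 254 (y), 4 thick, brown with a white border, fixed on a desk easel. Origin: centre of its painted face; x points up the slope (away from the robot), z square out of the face, which slopes 0.314 rad, lower edge towards the robot. Nothing stands above the face; at its lower edge a ledge 14 deep, 1 lower than the face, then a drop to the table.
- easel: wooden desk easel that carries the canvas, 300 mm wide, about 270 deep, its board rising from 25 to 120 above the table; fixed. Origin: on the table, 75 below the centre of the canvas face; x away from the robot.
- eye (a point): centre of the round eye (30 mm across) of the only painted daisy (white petals, 90 across), on the canvas face. Its axes are turned about the canvas normal by the daisy's own yaw; z is square out of the face.
- chip0: chunky chip of dried paint, 26 x 20 x 12 mm (x, y, z), about 12 g, lying on the canvas within about 60 mm of the daisy's eye at the start. Origin: centre of its underside.
- chip1: chunky chip of dried paint, 22 x 22 x 14 mm (x, y, z), about 12 g, lying on the canvas within about 60 mm of the daisy's eye at the start. Origin: centre of its underside.
- chip2: chunky chip of dried paint, 30 x 18 x 11 mm (x, y, z), about 12 g, lying on the canvas within about 60 mm of the daisy's eye at the start. Origin: centre of its underside.
- brush: bench brush standing on its bristles, 160 g. Head 140 mm long (x), 24 wide (y), 64 high: bristles 0 to 40, wooden back 40 to 64; round handle 21 thick from the head out to x = -183, axis 54 to 62 high. Origin: centre of the head at the bristle ends. The bristles give up to 6 (1.5 N per mm).
- brush_grip (a point): middle of the brush's wooden back (24 mm wide across y), 52 above the bristle ends: the place to grip from above.
- dock: the reader's calibration base, light grey, fixed, 67 mm (x) x 63 (y) x 40 tall with a pocket, plus a foot 16 tall out to x = +68. The reader stands upright in the pocket (24 deep, 3 to 4 play each side). Origin: on the table under the pocket's centre.
- reader: hand-held colour reader, dark block 36 mm (x) by 32 (y), about 160 g, upright, nose down, in its base. Origin: end face of its nose when out; z points from the nose to the top, 115 from the origin (121 above the table at the start). Block from z = 10 to 115, the lowest 24 hidden in the base. Grip it near the top across its 32 mm width.
- nose_tip (a point): centre of the nose's flat end face (round, 16 mm across), at the lower end of the reader; it moves with the nose.
- nose (a joint): how far the reader's spring nose is pushed in, m: 0 out, 0.008 fully in; 0.6 N per mm.
- tube_a: paint tube lying flat, 105 x 34 x 21 mm; bystander, leave it. Origin: centre of its underside.
- tube_b: paint tube lying flat, 105 x 34 x 21 mm; bystander, leave it. Origin: centre of its underside.
- palette_knife: palette knife lying flat, 215 long mm; bystander, leave it. Origin: centre of its underside.
- tape_roll: roll of tape lying flat, 90 across, 24 tall mm; bystander, leave it. Origin: centre of its underside.
- medium_tin: round tin, 60 across, 90 tall mm; bystander, leave it. Origin: centre of its underside.
- eraser: block eraser, 50 x 30 x 16 mm; bystander, leave it. Origin: centre of its underside.
Not all that is in view belongs to the job. Leave any purple or red look-alike of the reader alone.

How it is judged:
By the outcome, as a careful person would: the job done as asked, in the order asked, and still so for the second after the job is handed in, while the arm keeps its last pose, push and grip.
It also fails if it takes over 72 s, if anything falls off the work surface, if the arm or the gripper's body presses on something with over 40 N, if the wrist force passes 120 N, or if a joint passes its speed limit or range.

ROBOT

A 6-joint arm with a two-finger parallel gripper is mounted at the origin on the work surface. World frame = base frame: x ahead of the robot, y to its left, z up, the work surface at z = 0. Lengths are in m, angles in rad, forces in N, time in s.
With the tool pointing down it reaches from about 0.4 to 0.825 m from the base axis. Payload 7 kg.
Tool frame: the origin (TCP) lies on the centre line of the jaws, within the pads' length; the fingertips stand 17 mm ahead of it and the grasp point (between the pads) lies 2 mm behind it (robot.nose_length is the distance from the TCP to the fingertips, in m); z points along the fingers, y is the line along which they close (so a half turn about z gives the same grasp; the last joint's range is limited). The gripper opens to 85 mm and grips with 20 to 120 N. Pads are 22 mm wide; open, the fingers measure 114 mm over their backs; the gripper's body (76 mm by 85 mm) begins 54 mm behind the grasp point. The pads swing forward as they close: fully open they stand 13 mm farther back than shut.
Start: joints at [1.625, 0.359, 0.012, 0, -1.224, -0.288], TCP at [0.156, 0.657, 0.248] pointing down, gripper open.
Joint ranges: [-3.07, 3.07], [-1.43, 2.12], [-1.02, 1.25], [-3.03, 1.67], [-3.05, -0], [-3.03, 3.03]. Speed limits (rad/s): [2.39, 2.39, 3.01, 3.14, 3.14, 3.14].

INTERFACE

Orientations are given as a unit quaternion [x, y, z, w].
In Python, from workcell import robot gives the robot as it stands.
- The arm moves only by the tool play_rows, never from a script. Its argument "deltas" is text: rows parted by semicolons, each of 7 numbers parted by spaces: the shift along the tool's x, y, z in m, then the turn, a rotation vector about the tool's x, y, z in rad, then the closure, from 0 (fully open) to 1 (shut). In form: dx dy dz rx ry rz claw; .... A call has 1 to 8 rows; each row is the pose to reach, as a shift and turn from the pose commanded when the call began, along the tool's axes at that moment; what a row does not reach only later rows make up. A row lasts 1/12 s, in which the tool goes at most 41.7 mm and 7.16 degrees, less where a joint would pass 70% of its speed; a pose out of reach is approached as far as the arm can. A call with a gripper value outside its range is refused whole. The fingers move at their own pace and stop on an object; "grip_force" is the grip in N (left out, the last holds). Time passes only in rows, so rows that repeat a pose let the fingers close. It gives the time, the measured TCP pose, the force, the opening and the grip force at its end, in the units of the state.
- robot.get_state(): the state, without advancing time (a new reading comes with each control period).
- robot.get_image(name): name is "scene" or "top" or "wrist"; returns a dict with "color" (480x640x3 uint8, blue, green, red), "fov_y" (degrees; the focal length in pixels is half the picture's height over the tangent of half this angle, whatever the lens; pixels are square), "cx", "cy" (the principal point, pixels), "rvec" (rotation vector, rad) and "tvec" (3), from world to camera coordinates, as OpenCV has them; the wrist camera has in their place "mount" (4x4, takes a point from camera to tool coordinates, whose origin is the TCP and whose axes are the flange's). Camera axes: x right, y down, z forward; pixel columns grow to the right and rows downward; lengths in m; the calibration is good to about 2 mm. A picture is of the moment at which its call begins: read the wrist's pose just before it. There is no depth.
- robot.sign_off(): hands the job in; it is judged then, once.
The state is a dict: "time_s": time; "q": joint angles; "joint_vel": joint speeds; "tau": joint torques, N m; "ee_pos": TCP position; "ee_rot": TCP orientation; "wrist_force": force on the tool from outside, world axes, zero at the start; "wrist_torque": the same for the moment, N m; "grip_width": finger opening in m; "grip_force": force on a finger pad.
Only numpy, scipy, OpenCV 4.12 (cv2) and the standard library are available. Lean on these libraries where they do the work, as an engineer would, in place of code of your own. Each camera call takes 0.05 s, during which the arm holds its last target. There are 200 camera calls.

## Working session

There is one attempt and no reset: what is moved stays moved. The work goes in short steps, Python scripts to look and compute and a tool call to move; the robot and the scene stay as the last step left them, time stands still between calls to the robot, and variables do not carry over. Pictures are saved under pics/ and viewed, at most 10 in all, crops included, and the job is handed in when it is done.

Besides the shell and the picture viewer there is one more tool, called after "Emit:" by a JSON object that holds its "op" and its "data", one argument or row to a line. play_rows: Moves the arm, as the interface text tells. Its arguments: {"type":"object","properties":{"deltas":{"type":"string"},"grip_force":{"type":"number"}},"required":["deltas"]}

```bash
mkdir -p pics; ls; python3 - <<'E'
from workcell import robot
import cv2,numpy as np
print(robot.get_state())
for n in("top","scene"):
    im=robot.get_image(n); cv2.imwrite(f"pics/{n}0.png",im["color"])
    R=cv2.Rodrigues(np.array(im["rvec"],float))[0]
    print(n,im["fov_y"],im["cx"],im["cy"],im["rvec"],im["tvec"],"cam",-R.T@np.array(im["tvec"]))
im=robot.get_image("wrist");print(im["fov_y"],im["mount"])
E
```

```text
pics
{'time_s': 0.0, 'q': array([ 1.62511762e+00,  3.59423571e-01,  1.10468078e-02, -3.67708024e-04,
       -1.22410021e+00, -2.88134122e-01]), 'joint_vel': array([ 0.00067486, -0.00117763,  0.00094925,  0.00024985,  0.00041442,
       -0.00098926]), 'tau': array([-1.31252551e-05, -5.83311510e+01,  2.93426549e+01,  6.93647236e+00,
       -6.05043620e-03, -1.78068598e-05]), 'ee_pos': array([0.15628003, 0.65618442, 0.24733153]), 'ee_rot': array([ 9.93166553e-01, -1.16702450e-01, -2.71496700e-05,  8.57489724e-04]), 'wrist_force': array([-0.22390577, -0.43284248,  0.29199105]), 'wrist_torque': array([-0.00512795,  0.02520816,  0.00529668]), 'grip_force': 0.0, 'grip_width': 0.08524047585654157}
top 49.18256801822104 308.14589959999546 243.59629637685194 [ 2.13883038 -2.12781726  0.20699671] [-0.01605436  0.57479027  1.35028541] cam [0.32388409 0.00524118 1.43142723]
scene 57.60033646588725 323.5174663275763 236.76079936865858 [ 1.13501304  2.34475267 -1.00522767] [ 0.34709069 -0.23680254  1.49273808] cam [1.19524653 0.49640635 0.85427211]
60.29835529920309 [[-1.60555374e-03 -9.49520855e-01 -3.13699806e-01  7.89924153e-02]
 [ 9.99997615e-01 -1.98906690e-03  9.02488911e-04  5.70612603e-04]
 [-1.48090194e-03 -3.13697609e-01  9.49521783e-01 -1.26093539e-01]
 [ 0.00000000e+00  0.00000000e+00  0.00000000e+00  1.00000000e+00]]
```

View pics/top0.png

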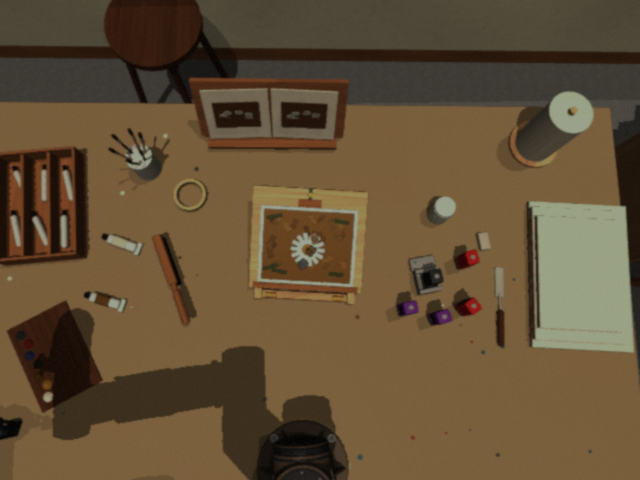

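View pics/scene0.png

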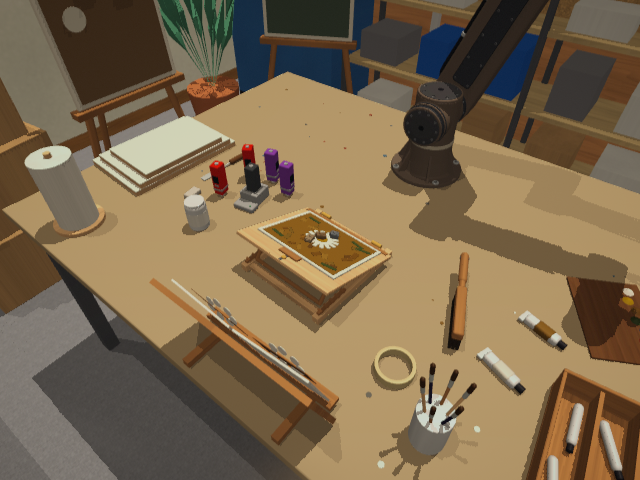

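Top view: easel centred near (308,243), daisy eye at ~(308,250), brush head from ~(158,238) to (178,285) with handle to (186,322), dock at (427,273) with dark reader at ~(433,278), decoys red/purple around it. Now enlarged crops.

```bash
cat > h.py <<'E'
from workcell import robot
import cv2,numpy as np
from scipy.spatial.transform import Rotation as Rn
def ray(im,px,st=None):
    f=240/np.tan(np.radians(im["fov_y"])/2)
    d=np.array([(px[0]-im["cx"])/f,(px[1]-im["cy"])/f,1.])
    if "mount" in im:
        M=np.array(im["mount"]);R=Rn.from_quat(st["ee_rot"]).as_matrix()
        return st["ee_pos"]+R@M[:3,3], R@M[:3,:3]@d
    R=cv2.Rodrigues(np.array(im["rvec"],float))[0]
    return -R.T@np.array(im["tvec"]),R.T@d
def onplane(im,px,n,p0,st=None):
    o,d=ray(im,px,st); n=np.array(n,float)
    return o+d*(n@(np.array(p0)-o))/(n@d)
def onz(im,px,z,st=None): return onplane(im,px,[0,0,1],[0,0,z],st)
def proj(im,P,st=None):
    f=240/np.tan(np.radians(im["fov_y"])/2); P=np.array(P,float)
    if "mount" in im:
        M=np.array(im["mount"]);R=Rn.from_quat(st["ee_rot"]).as_matrix()
        c=M[:3,:3].T@(R.T@(P-st["ee_pos"])-M[:3,3])
    else: c=cv2.Rodrigues(np.array(im["rvec"],float))[0]@P+np.array(im["tvec"])
    return np.array([im["cx"]+f*c[0]/c[2],im["cy"]+f*c[1]/c[2]])
def delta(p,R):
    "shift (tool axes) and rotvec from the present pose to position p, matrix R"
    s=robot.get_state();R0=Rn.from_quat(s["ee_rot"])
    return np.round(R0.inv().apply(np.array(p)-s["ee_pos"]),4),np.round((R0.inv()*Rn.from_matrix(R)).as_rotvec(),4)
E
python3 - <<'E'
from h import *
a=cv2.imread("pics/top0.png");b=cv2.imread("pics/scene0.png")
def c(i,x,y,w,h,s): return cv2.resize(i[y:y+h,x:x+w],None,fx=s,fy=s,interpolation=cv2.INTER_CUBIC)
g=lambda i:np.clip(i.astype(float)*1.5,0,255).astype(np.uint8)
o=np.zeros((600,800,3),np.uint8)
o[:300,:260]=c(a,140,225,52,60,5); o[:300,260:580]=c(a,245,185,128,120,2.5)
o[:300,580:800]=c(a,405,245,44,60,5)
o[300:600,:400]=c(b,260,195,133,100,3)[:300,:400] if False else cv2.resize(b[195:295,260:393],(400,300),interpolation=cv2.INTER_CUBIC)
o[300:600,400:600]=cv2.resize(b[245:350,440:510],(200,300))
o[300:600,600:800]=cv2.resize(b[140:215,235:285],(200,300))
cv2.imwrite("pics/c1.png",g(o))
E
```

```text
(no output)
```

View pics/c1.png

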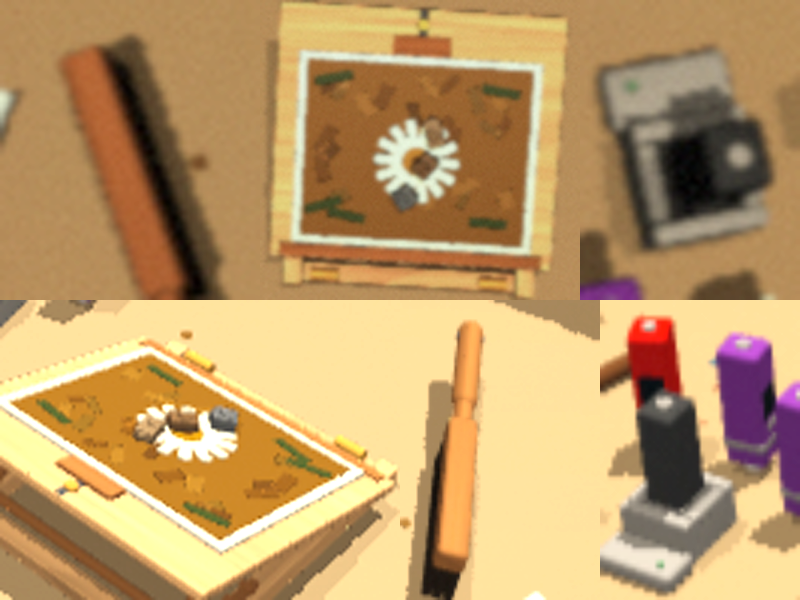

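```bash
python3 - <<'E'
from h import *
im=robot.get_image("top")
p=lambda x,y:(245+(x-260)/2.5,185+y/2.5)
s=np.sin(.314)
C=[onz(im,p(*q),z) for q,z in(((298,51),.1064),((546,65),.1064),((532,256),.0436),((287,242),.0436))]
for c in C: print(c.round(4))
L=lambda a,b:np.linalg.norm(C[a]-C[b])
print("sides",L(0,1),L(2,3),L(0,3),L(1,2)); 
e=C[0]+C[3]-C[1]-C[2]; print("yaw",np.arctan2(-e[0],e[1])); o=np.mean(C,0);print("centre",o)
yaw=np.arctan2(-e[0],e[1]);R=(Rn.from_euler('z',yaw)*Rn.from_euler('y',-.314)).as_matrix();print(R)
o[2]=.075
for n,q in(("eye",(416,160)),("c a",(435,131)),("c b",(426,161)),("c c",(404,197))):
    w=onplane(im,p(*q),R[:,2],o+R[:,2]*(0 if n=="eye" else .01));print(n,w.round(4),(R.T@(w-o)).round(4))
a=onz(im,(140+82/5,225+54/5),.064);h=onz(im,(185,322),.0585);print("brush end",a,"handle",h,np.linalg.norm(a-h))
u=(a-h);u[2]=0;u/=np.linalg.norm(u);print("yaw",np.arctan2(u[1],u[0]),"grip",a-u*.07)
r=onz(im,(405+(739-580)/5,245+156/5),.121);print("reader top",r)
for q,z in(((600,72),.016),((715,50),.016),((768,215),.04),((648,243),.04),((622,130),.04)): print(onz(im,(405+(q[0]-580)/5,245+q[1]/5),z).round(4))
E
```

```text
[0.6651 0.1127 0.1064]
[ 0.652  -0.1454  0.1064]
[ 0.459  -0.1348  0.0436]
[0.4725 0.1252 0.0436]
sides 0.25837252655288623 0.2603340153391891 0.20289819750694396 0.20319681751411808
yaw -0.05123745669679725
centre [ 0.56216691 -0.01057475  0.075     ]
[[ 9.49857535e-01  5.12150409e-02 -3.08460180e-01]
 [-4.87109183e-02  9.98687649e-01  1.58185602e-02]
 [ 3.08865520e-01  1.73472348e-18  9.51105720e-01]]
eye [ 0.5566 -0.0109  0.0732] [-0.0059 -0.0006 -0.    ]
c a [ 0.5839 -0.0303  0.0929] [ 0.0271 -0.0186  0.01  ]
c b [ 0.5539 -0.0212  0.083 ] [-0.0049 -0.0111  0.01  ]
c c [0.5176 0.0015 0.0708] [-0.0442  0.0098  0.01  ]
brush end [0.59105856 0.38883085 0.064     ] handle [0.36583734 0.30423179 0.0585    ] 0.2406488007216902
yaw 0.3593198367068926 grip [0.52552902 0.36421621 0.064     ]
reader top [ 0.48087273 -0.33677685  0.121     ]
[ 0.5392 -0.2897  0.016 ]
[ 0.5518 -0.3533  0.016 ]
[ 0.459  -0.3722  0.04  ]
[ 0.4438 -0.3075  0.04  ]
[ 0.5042 -0.2956  0.04  ]
```

```bash
cat >> h.py <<'E'
def down(yaw): return (Rn.from_euler('z',yaw)*Rn.from_euler('x',np.pi)).as_matrix()
E
python3 -c "
from h import *
print(delta([.5255,.364,.17],down(.359)))"
```

```text
(array([0.4268, 0.1988, 0.078 ]), array([ 1.000e-03,  2.000e-04, -5.928e-01]))
```

Emit:
{"op": "play_rows", "data": {
  "deltas": "0.427 0.199 0.078 0.001 0 -0.593 0;0.427 0.199 0.078 0.001 0 -0.593 0;0.427 0.199 0.078 0.001 0 -0.593 0;0.427 0.199 0.078 0.001 0 -0.593 0;0.427 0.199 0.078 0.001 0 -0.593 0;0.427 0.199 0.078 0.001 0 -0.593 0;0.427 0.199 0.078 0.001 0 -0.593 0;0.427 0.199 0.078 0.001 0 -0.593 0"
}}

```text
time_s: 0.87
ee_pos: [0.4152, 0.4511, 0.1937]
ee_rot: [0.984, 0.179, 0.0, -0.001]
wrist_force: [-0.3, -0.3, -0.4]
grip_width: 0.0853
grip_force: 0.0
```

```bash
python3 -c "
from h import *
print(delta([.5255,.364,.17],down(.359)),robot.get_state()['q'])"
```

```text
(array([0.0726, 0.1203, 0.0236]), array([-0.0011, -0.0005,  0.0006])) [ 1.14469481e+00  2.97046689e-01 -2.07133774e-01 -5.19955249e-04
 -1.06551570e+00  7.85966480e-01]
```

Emit:
{"op": "play_rows", "data": {
  "deltas": "0.04 0.065 0.012 0 0 0 0;0.073 0.12 0.024 0 0 0 0;0.073 0.12 0.024 0 0 0 0;0.073 0.12 0.024 0 0 0 0;0.073 0.12 0.024 0 0 0 0;0.073 0.12 0.024 0 0 0 0"
}}

```text
time_s: 1.37
ee_pos: [0.5252, 0.3646, 0.1691]
ee_rot: [0.984, 0.177, -0.0, -0.0]
wrist_force: [-0.6, 0.6, -0.0]
grip_width: 0.0857
grip_force: 0.0
```

```bash
python3 -c "
from h import *
s=robot.get_state();im=robot.get_image('wrist');cv2.imwrite('pics/w1.png',im['color']);print(s['ee_pos'],s['q'])
Rb=Rn.from_euler('z',.359).as_matrix();o=np.array([.5255,.364,0])
for c in ((.07,.012,.064),(.07,-.012,.064),(-.07,.012,.064),(-.07,-.012,.064),(-.183,0,.0585)): print(proj(im,o+Rb@np.array(c),s).round(1))
"
```

```text
[0.52522942 0.36464683 0.16907851] [ 9.11090222e-01  3.59301952e-01 -1.75949461e-01 -8.63096853e-04
 -1.03603022e+00  1.01677712e+00]
[296.5 114.6]
[341.2 114.4]
[300.9 340.6]
[338.1 340.4]
[319.8 468.3]
```

View pics/w1.png

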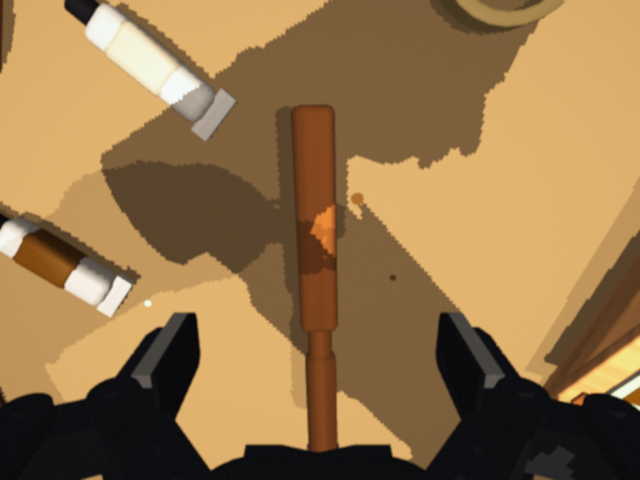

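Brush head in wrist view: far end (313,105), near end (319,330), slightly off the prediction; refine.

```bash
python3 -c "
from h import *
s=robot.get_state();im=robot.get_image('wrist')
a=onz(im,(313,105),.064,s);b=onz(im,(319,330.5),.064,s);u=a-b;y=np.arctan2(u[1],u[0]);g=(a+b)/2
print(np.linalg.norm(u),y,g)
print(delta([g[0],g[1],.050],down(y)))"
```

```text
0.13778507154016598 0.3808914120965012 [0.5299866  0.36870079 0.064     ]
(array([ 0.0062, -0.0002,  0.1198]), array([-0.001 , -0.0003, -0.0217]))
```

Emit:
{"op": "play_rows", "data": {
  "deltas": "0.006 0 0.035 0 0 -0.022 0;0.006 0 0.075 0 0 -0.022 0;0.006 0 0.105 0 0 -0.022 0;0.006 0 0.12 0 0 -0.022 0;0.006 0 0.12 0 0 -0.022 0.3;0.006 0 0.12 0 0 -0.022 1;0.006 0 0.12 0 0 -0.022 1;0.006 0 0.12 0 0 -0.022 1",
  "grip_force": 60
}}

```text
time_s: 2.13
ee_pos: [0.5307, 0.3696, 0.0519]
ee_rot: [0.982, 0.19, 0.001, -0.001]
wrist_force: [0.4, 0.8, -0.0]
grip_width: 0.0385
grip_force: 0.0
```

Emit:
{"op": "play_rows", "data": {
  "deltas": "0 0 0 0 0 0 1;0 0 0 0 0 0 1;0 0 0 0 0 0 1;0 0 0 0 0 0 1;0 0 0 0 0 0 1;0 0 0 0 0 0 1"
}}

```text
time_s: 2.63
ee_pos: [0.5307, 0.3687, 0.0504]
ee_rot: [0.982, 0.19, 0.001, -0.001]
wrist_force: [0.5, 2.0, 3.5]
grip_width: 0.0229
grip_force: 61.8
```

```bash
cat >> h.py <<'E'
CO=np.array([.5622,-.0106,.075])
CR=(Rn.from_euler('z',-.0512)*Rn.from_euler('y',-.314)).as_matrix()
RS=np.column_stack([-CR[:,1],-CR[:,0],-CR[:,2]])
def cv(x,y,z): return CO+CR@np.array([x,y,z])
E
python3 -c "
from h import *
p=cv(.072,-.005,.11);print(p,delta(p,RS),robot.get_state()['q'])"
```

```text
[ 0.5964033  -0.0173593   0.20185995] (array([-0.0824,  0.3826, -0.1523]), array([0.198 , 0.3146, 1.9842])) [ 9.08338966e-01  4.90663123e-01 -2.79170801e-01 -6.92063679e-04
 -7.98508921e-01  1.04437136e+00]
```

Emit:
{"op": "play_rows", "data": {
  "deltas": "0 0 -0.04 0 0 0 1;0 0 -0.08 0 0 0 1;0 0 -0.12 0 0 0 1;0 0 -0.16 0 0 0 1;0 0 -0.17 0 0 0 1;0 0 -0.17 0 0 0 1"
}}

```text
time_s: 3.13
ee_pos: [0.5312, 0.3686, 0.224]
ee_rot: [0.982, 0.189, 0.003, -0.002]
wrist_force: [0.2, -0.3, -2.1]
grip_width: 0.0231
grip_force: 61.5
```

```bash
python3 -c "
from h import *
p=cv(.072,-.005,.11);print(p,delta(p,RS),robot.get_state()['q'])"
```

```text
[ 0.5964033  -0.0173593   0.20185995] (array([-0.0833,  0.3826,  0.0204]), array([0.1932, 0.3136, 1.9838])) [ 9.07819448e-01  3.24373373e-01 -9.50489020e-02  7.83160953e-05
 -1.14477772e+00  1.04419792e+00]
```

Emit:
{"op": "play_rows", "data": {
  "deltas": "-0.083 0.382 -0.03 0.193 0.314 1.984 1;-0.083 0.382 -0.03 0.193 0.314 1.984 1;-0.083 0.382 -0.03 0.193 0.314 1.984 1;-0.083 0.382 -0.03 0.193 0.314 1.984 1;-0.083 0.382 -0.03 0.193 0.314 1.984 1;-0.083 0.382 -0.03 0.193 0.314 1.984 1;-0.083 0.382 -0.03 0.193 0.314 1.984 1;-0.083 0.382 -0.03 0.193 0.314 1.984 1"
}}

```text
time_s: 3.8
ee_pos: [0.5841, 0.0377, 0.2432]
ee_rot: [0.95, -0.3, 0.063, -0.059]
wrist_force: [1.3, 0.5, -1.3]
grip_width: 0.0233
grip_force: 61.5
```

```bash
python3 -c "
from h import *
p=cv(.072,-.005,.11);print(p,delta(p,RS),robot.get_state()['q'])"
```

```text
[ 0.5964033  -0.0173593   0.20185995] (array([0.0383, 0.0441, 0.0386]), array([0.106 , 0.1558, 0.9951])) [ 0.39247172  0.12529268 -0.31974384 -0.01112874 -0.95259642  0.57286944]
```

Emit:
{"op": "play_rows", "data": {
  "deltas": "0.038 0.044 0 0.106 0.156 0.995 1;0.038 0.044 0 0.106 0.156 0.995 1;0.038 0.044 0 0.106 0.156 0.995 1;0.038 0.044 0 0.106 0.156 0.995 1;0.038 0.044 0 0.106 0.156 0.995 1;0.038 0.044 0 0.106 0.156 0.995 1;0.038 0.044 0 0.106 0.156 0.995 1;0.038 0.044 0.02 0.106 0.156 0.995 1"
}}

```text
time_s: 4.47
ee_pos: [0.5955, -0.0162, 0.2238]
ee_rot: [-0.686, 0.711, -0.114, 0.11]
wrist_force: [1.3, 0.7, -1.5]
grip_width: 0.0236
grip_force: 61.5
```

Emit:
{"op": "play_rows", "data": {
  "deltas": "0 0 0 0 0 0 1;0 0 0 0 0 0 1;0 0 0 0 0 0 1"
}}

```text
time_s: 4.72
ee_pos: [0.5947, -0.0162, 0.2218]
ee_rot: [-0.69, 0.707, -0.113, 0.107]
wrist_force: [0.2, -0.8, -1.5]
grip_width: 0.0231
grip_force: 61.3
```

```bash
python3 -c "
from h import *
p=cv(.072,-.005,.049);print(p,delta(p,RS),robot.get_state()['q'],robot.get_state()['wrist_force'])
cv2.imwrite('pics/s2.png',cv2.resize(robot.get_image('scene')['color'][130:350,190:460],None,fx=2.5,fy=2.5))
cv2.imwrite('pics/w2.png',robot.get_image('wrist')['color'])"
```

```text
[ 0.61521941 -0.01832353  0.1438425 ] (array([0.0013, 0.0045, 0.0805]), array([0.001 , 0.0038, 0.0269])) [ 0.37326793  0.07912535 -0.53885255  0.19881582 -0.67426019 -0.53506692] [ 0.21919192 -0.83146597 -1.48337367]
```

View pics/s2.png

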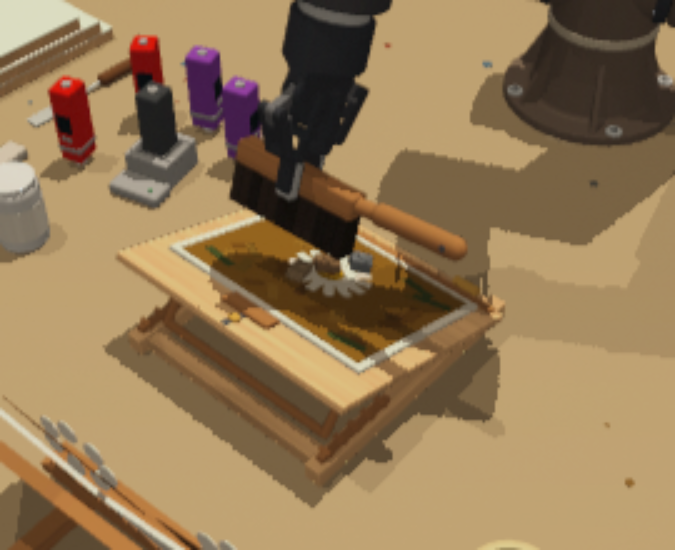

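Brush is held square above the canvas with the handle to the robot's left; chips at (300,265), (325,262), (358,263). Descend.

Emit:
{"op": "play_rows", "data": {
  "deltas": "0.001 0.003 0.02 0.001 0.004 0.027 1;0.001 0.003 0.045 0.001 0.004 0.027 1;0.001 0.003 0.065 0.001 0.004 0.027 1;0.001 0.003 0.074 0.001 0.004 0.027 1;0.001 0.003 0.076 0.001 0.004 0.027 1;0.001 0.003 0.078 0.001 0.004 0.027 1;0.001 0.003 0.08 0.001 0.004 0.027 1;0.001 0.003 0.08 0.001 0.004 0.027 1"
}}

```text
time_s: 5.48
ee_pos: [0.6175, -0.0179, 0.1465]
ee_rot: [-0.678, 0.718, -0.114, 0.109]
wrist_force: [-1.4, -1.0, 0.4]
grip_width: 0.0233
grip_force: 61.8
```

```bash
python3 -c "
from h import *
s=robot.get_state();print(delta(cv(.072,-.005,.048),RS),CR.T@(s['ee_pos']-CO),CR.T@s['wrist_force'])"
```

```text
(array([0.0006, 0.003 , 0.0028]), array([-0.0037,  0.0005, -0.0057])) [ 0.07500103 -0.00440884  0.05081513] [-1.18868621 -1.05302773  0.85409286]
```

Emit:
{"op": "play_rows", "data": {
  "deltas": "0 0 0.002 -0.003 0 -0.005 1;0 0.01 0.003 -0.003 0 -0.005 1;0 0.02 0.003 -0.003 0 -0.005 1;0 0.03 0.003 -0.003 0 -0.005 1;0 0.04 0.003 -0.003 0 -0.005 1;0 0.05 0.003 -0.003 0 -0.005 1;0 0.06 0.003 -0.003 0 -0.005 1;0 0.07 0.003 -0.003 0 -0.005 1"
}}

```text
time_s: 6.15
ee_pos: [0.5534, -0.0129, 0.1231]
ee_rot: [-0.68, 0.716, -0.114, 0.11]
wrist_force: [1.1, -0.2, 4.4]
grip_width: 0.0229
grip_force: 62.1
```

```bash
python3 -c "
from h import *
s=robot.get_state();print(delta(cv(-.01,-.005,.0475),RS),CR.T@(s['ee_pos']-CO),CR.T@s['wrist_force'])"
```

```text
(array([0.0022, 0.0166, 0.0008]), array([-0.0044,  0.0026,  0.0001])) [ 0.00658265 -0.00278803  0.04842037] [ 2.35680724 -0.10405593  3.81631586]
```

Emit:
{"op": "play_rows", "data": {
  "deltas": "0 0.01 0 0 0 0 1;0 0.02 0 0 0 0 1;0 0.03 0 0 0 0 1;0 0.04 0 0 0 0 1;0 0.05 0 0 0 0 1;0 0.06 0 0 0 0 1;0 0.07 0 0 0 0 1;0 0.08 0 0 0 0 1"
}}

```text
time_s: 6.82
ee_pos: [0.4806, -0.0109, 0.1036]
ee_rot: [-0.681, 0.716, -0.107, 0.107]
wrist_force: [-0.1, 0.1, -1.2]
grip_width: 0.023
grip_force: 61.4
```

```bash
python3 -c "
from h import *
s=robot.get_state();print(CR.T@(s['ee_pos']-CO),CR.T@s['wrist_force'],s['q'])
a=robot.get_image('top')['color'][180:310,240:380];b=robot.get_image('scene')['color'][180:310,260:400]
cv2.imwrite('pics/s3.png',np.hstack([cv2.resize(i,None,fx=2.8,fy=4) for i in (a,b)]))"
```

```text
[-0.06870366 -0.0045186   0.05237262] [-0.47453205  0.12250548 -1.14882443] [ 0.44143036  0.03913532 -1.01499852  0.51552135 -0.27873076 -0.97185729]
```

View pics/s3.png

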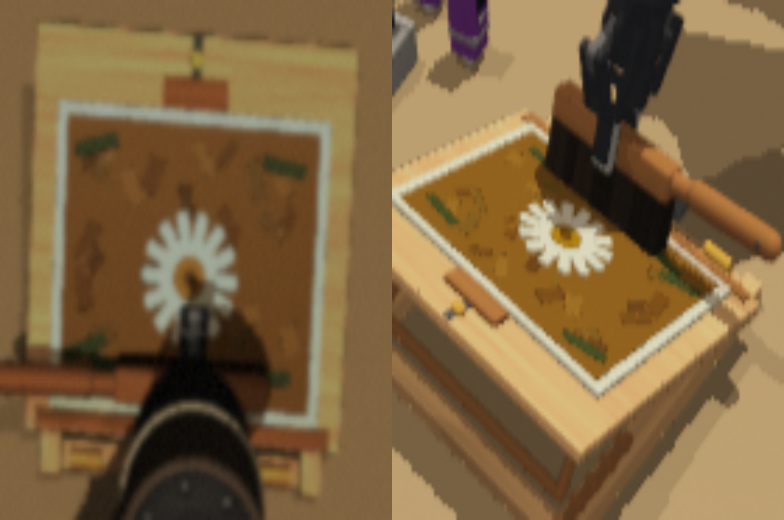

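Chips have left the daisy; they are in front of the brush (gray one visible at (680,210) right). Joint 3 is near its limit with the tilted tool, so I'll turn the tool vertical for the rest.

```bash
cat >> h.py <<'E'
hx=np.array([np.cos(-.0512),np.sin(-.0512),0])
RV=np.column_stack([-CR[:,1],-hx,[0,0,-1]])
def edge(xr,y,z): return cv(xr,y,z)+np.array([0,0,.0504])-hx*.012
E
python3 -c "
from h import *
for x in(-.058,-.12,-.13): print(edge(x,-.0045,-.003),*delta(edge(x,-.0045,-.003),RV))"
```

```text
[ 0.49581897 -0.01170422  0.10463248] [-0.0003 -0.0157  0.0034] [-0.3028  0.0063  0.    ]
[ 0.43692769 -0.00868635  0.08548282] [-0.0003  0.0463  0.0041] [-0.3028  0.0063  0.    ]
[ 0.42742909 -0.0081996   0.08239417] [-0.0003  0.0563  0.0042] [-0.3028  0.0063  0.    ]
```

Emit:
{"op": "play_rows", "data": {
  "deltas": "0 -0.012 -0.003 -0.1 0.006 0 1;0 -0.02 -0.005 -0.2 0.006 0 1;0 -0.02 -0.005 -0.303 0.006 0 1;0 -0.02 -0.005 -0.303 0.006 0 1;0 -0.02 -0.005 -0.303 0.006 0 1;0 -0.02 -0.005 -0.303 0.006 0 1"
}}

```text
time_s: 7.42
ee_pos: [0.4984, -0.0127, 0.1124]
ee_rot: [-0.688, 0.726, -0.0, -0.001]
wrist_force: [0.0, -0.3, -1.4]
grip_width: 0.0228
grip_force: 61.4
```

```bash
python3 -c "
from h import *
s=robot.get_state();print(s['q'],s['wrist_force'])
for x in(-.058,-.12,-.13): print(edge(x,-.0045,-.003),*delta(edge(x,-.0045,-.003),RV))"
```

```text
[ 0.37015499  0.20737763 -0.55128771  0.00118093 -0.81342152 -0.42383173] [ 0.03616417 -0.28381714 -1.40873803]
[ 0.49581897 -0.01170422  0.10463248] [-0.0008  0.0026  0.0078] [ 0.0008 -0.0013 -0.0017]
[ 0.43692769 -0.00868635  0.08548282] [-0.0008  0.0615  0.027 ] [ 0.0008 -0.0013 -0.0017]
[ 0.42742909 -0.0081996   0.08239417] [-0.0008  0.071   0.0301] [ 0.0008 -0.0013 -0.0017]
```

Emit:
{"op": "play_rows", "data": {
  "deltas": "-0.001 0.002 0.004 0 0 0 1;-0.001 0.003 0.008 0 0 0 1;-0.001 0.013 0.011 0 0 0 1;-0.001 0.023 0.0143 0 0 0 1;-0.001 0.033 0.0176 0 0 0 1;-0.001 0.043 0.0208 0 0 0 1;-0.001 0.053 0.024 0 0 0 1;-0.001 0.063 0.0272 0 0 0 1"
}}

```text
time_s: 8.08
ee_pos: [0.4428, -0.0056, 0.0915]
ee_rot: [-0.691, 0.723, -0.005, 0.007]
wrist_force: [8.1, -6.3, 65.5]
grip_width: 0.0229
grip_force: 70.5
```

```bash
python3 -c "
from h import *
s=robot.get_state();print(s['q'],s['wrist_force'])
for x in(-.12,-.13): print(edge(x,-.0045,-.003),*delta(edge(x,-.0045,-.003),RV))"
```

```text
[ 0.43946963  0.14130781 -0.70651524  0.00739079 -0.70670744 -0.49077952] [ 8.08126903 -6.26745141 65.48372185]
[ 0.43692769 -0.00868635  0.08548282] [0.0033 0.0058 0.0059] [-0.0166  0.0034  0.0055]
[ 0.42742909 -0.0081996   0.08239417] [0.0033 0.0154 0.0088] [-0.0166  0.0034  0.0055]
```

Emit:
{"op": "play_rows", "data": {
  "deltas": "0 0 -0.01 0 0 0 1;0 0 -0.03 0 0 0 1;0 0 -0.06 0 0 0 1;0 -0.05 -0.1 0 0 0 1;0 -0.05 -0.14 0 0 0 1;0 -0.05 -0.14 0 0 0 1;0 -0.05 -0.14 0 0 0 1"
}}

```text
time_s: 8.67
ee_pos: [0.4862, -0.0102, 0.2288]
ee_rot: [-0.689, 0.725, -0.001, 0.002]
wrist_force: [0.8, 0.5, -2.5]
grip_width: 0.0233
grip_force: 61.5
```

```bash
python3 -c "
from h import *
s=robot.get_state();print(s['q'],s['wrist_force'])
b=robot.get_image('scene')['color'][170:300,260:400];a=robot.get_image('wrist')['color']
cv2.imwrite('pics/s4.png',np.hstack([cv2.resize(b,(400,400)),cv2.resize(a,(400,400))]))"
```

```text
[ 3.84925245e-01  5.72740643e-02 -4.23561378e-01  5.89263053e-04
 -1.08649900e+00 -4.36511271e-01] [ 0.76789613  0.53316637 -2.50783751]
```

View pics/s4.png

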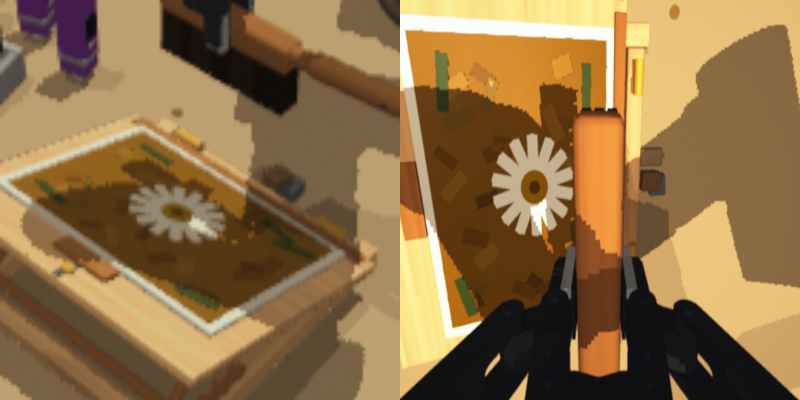

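Three chips (brown ×2, gray) lie on the table before the easel at (650,157)–(657,190) in the wrist half; canvas and daisy look clear. Return the brush to its original spot.

```bash
python3 -c "
from h import *
print(delta([.531,.369,.229],down(.381)))"
```

```text
(array([-0.3816, -0.0282, -0.0044]), array([ 0.0022,  0.0031, -2.0038]))
```

Emit:
{"op": "play_rows", "data": {
  "deltas": "-0.382 -0.028 -0.004 0.002 0.003 -2.004 1;-0.382 -0.028 -0.004 0.002 0.003 -2.004 1;-0.382 -0.028 -0.004 0.002 0.003 -2.004 1;-0.382 -0.028 -0.004 0.002 0.003 -2.004 1;-0.382 -0.028 -0.004 0.002 0.003 -2.004 1;-0.382 -0.028 -0.004 0.002 0.003 -2.004 1;-0.382 -0.028 -0.004 0.002 0.003 -2.004 1;-0.382 -0.028 -0.004 0.002 0.003 -2.004 1"
}}

```text
time_s: 9.43
ee_pos: [0.5239, 0.3212, 0.2265]
ee_rot: [0.953, -0.303, -0.001, 0.002]
wrist_force: [2.0, -0.5, -2.1]
grip_width: 0.0228
grip_force: 61.4
```

```bash
python3 -c "
from h import *
print(delta([.531,.369,.17],down(.381)))"
```

```text
(array([-0.0218, -0.0434,  0.0563]), array([ 0.0045,  0.0032, -0.9968]))
```

Emit:
{"op": "play_rows", "data": {
  "deltas": "-0.022 -0.043 0 0.004 0.003 -0.997 1;-0.022 -0.043 0 0.004 0.003 -0.997 1;-0.022 -0.043 0 0.004 0.003 -0.997 1;-0.022 -0.043 0 0.004 0.003 -0.997 1;-0.022 -0.043 0 0.004 0.003 -0.997 1;-0.022 -0.043 0.02 0.004 0.003 -0.997 1;-0.022 -0.043 0.04 0.004 0.003 -0.997 1;-0.022 -0.043 0.056 0.004 0.003 -0.997 1"
}}

```text
time_s: 10.1
ee_pos: [0.5308, 0.3663, 0.1691]
ee_rot: [0.982, 0.189, -0.001, 0.0]
wrist_force: [-0.7, 0.1, -1.3]
grip_width: 0.0227
grip_force: 61.4
```

```bash
python3 -c "
from h import *
print(delta([.531,.369,.053],down(.381)))
cv2.imwrite('pics/x.png',robot.get_image('scene')['color'])"
```

```text
(array([ 0.0013, -0.0025,  0.1161]), array([ 0.0005,  0.0011, -0.0003]))
```

Emit:
{"op": "play_rows", "data": {
  "deltas": "0.001 -0.002 0.03 0 0 0 1;0.001 -0.002 0.065 0 0 0 1;0.001 -0.002 0.095 0 0 0 1;0.001 -0.002 0.108 0 0 0 1;0.001 -0.002 0.113 0 0 0 1;0.001 -0.002 0.117 0 0 0 1;0.001 -0.002 0.118 0 0 0 1;0.001 -0.002 0.118 0 0 0 1"
}}

```text
time_s: 10.82
ee_pos: [0.534, 0.3706, 0.0556]
ee_rot: [0.983, 0.186, 0.002, -0.001]
wrist_force: [-0.2, 0.0, -0.7]
grip_width: 0.0229
grip_force: 61.4
```

Emit:
{"op": "play_rows", "data": {
  "deltas": "0 0 0.002 0 0 0 1;0 0 0.003 0 0 0 1;0 0 0.003 0 0 0 1;0 0 0.003 0 0 0 1"
}}

```text
time_s: 11.15
ee_pos: [0.5342, 0.3706, 0.0526]
ee_rot: [0.983, 0.186, 0.002, -0.001]
wrist_force: [0.5, 1.6, 0.1]
grip_width: 0.023
grip_force: 61.5
```

Emit:
{"op": "play_rows", "data": {
  "deltas": "0 0 0 0 0 0 0.55;0 0 0 0 0 0 0.4;0 0 0 0 0 0 0;0 0 0 0 0 0 0;0 0 -0.01 0 0 0 0;0 0 -0.045 0 0 0 0;0 0 -0.085 0 0 0 0;0 0 -0.12 0 0 0 0"
}}

```text
time_s: 11.82
ee_pos: [0.5336, 0.3699, 0.1745]
ee_rot: [0.982, 0.186, 0.002, -0.001]
wrist_force: [0.7, 0.0, 0.6]
grip_width: 0.0853
grip_force: 0.0
```

```bash
python3 -c "
from h import *
s=robot.get_state();im=robot.get_image('wrist')
a=im['color'];b=robot.get_image('top')['color'][180:320,240:380]
cv2.imwrite('pics/s5.png',np.hstack([cv2.resize(a,(400,300)),cv2.resize(b,(300,300))]))
print(delta([.478,-.335,.23],down(-2.93)))"
```

```text
(array([-0.3132,  0.6363, -0.0574]), array([ 0.0211, -0.0089, -2.9771]))
```

View pics/s5.png

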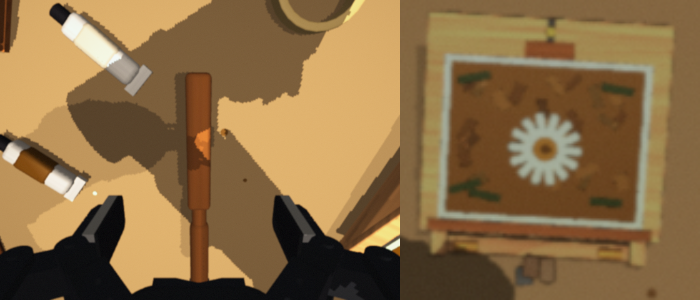

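Brush stands on the table; canvas is entirely clear, chips at (540,270) on the table. On to the reader.

Emit:
{"op": "play_rows", "data": {
  "deltas": "-0.04 0.08 -0.058 0 0 1.7 0;-0.08 0.16 -0.058 0 0 1.7 0;-0.12 0.24 -0.058 0 0 1.7 0;-0.313 0.636 -0.058 0 0 1.7 0;-0.313 0.636 -0.058 0 0 1.7 0;-0.313 0.636 -0.058 0 0 1.7 0;-0.313 0.636 -0.058 0 0 1.7 0;-0.313 0.636 -0.058 0 0 1.7 0"
}}

```text
time_s: 12.58
ee_pos: [0.5055, 0.0443, 0.2173]
ee_rot: [0.951, -0.31, 0.002, -0.002]
wrist_force: [0.7, 0.5, -0.3]
grip_width: 0.0854
grip_force: 0.0
```

```bash
python3 -c "
from h import *
print(delta([.478,-.335,.25],down(-2.93)),robot.get_state()['q'])"
```

```text
(array([ 0.2016,  0.3224, -0.0337]), array([-0.0046,  0.0042,  2.2991])) [ 4.74835096e-01  1.03134107e-01 -3.99930134e-01 -3.44851610e-04
 -1.06279424e+00  4.65256489e-01]
```

Emit:
{"op": "play_rows", "data": {
  "deltas": "0.202 0.322 -0.034 -0.005 0.004 2.3 0;0.202 0.322 -0.034 -0.005 0.004 2.3 0;0.202 0.322 -0.034 -0.005 0.004 2.3 0;0.202 0.322 -0.034 -0.005 0.004 2.3 0;0.202 0.322 -0.034 -0.005 0.004 2.3 0;0.202 0.322 -0.034 -0.005 0.004 2.3 0;0.202 0.322 -0.034 -0.005 0.004 2.3 0;0.202 0.322 -0.034 -0.005 0.004 2.3 0"
}}

```text
time_s: 13.25
ee_pos: [0.4838, -0.2873, 0.2465]
ee_rot: [-0.685, 0.728, -0.001, 0.001]
wrist_force: [1.2, -0.4, 0.5]
grip_width: 0.0853
grip_force: 0.0
```

```bash
python3 -c "
from h import *
print(delta([.478,-.335,.25],down(-2.93)),robot.get_state()['q'])"
```

```text
(array([ 0.048 ,  0.0029, -0.0035]), array([-0.003 ,  0.0015,  1.2987])) [-1.87898785e-01  1.74278345e-01 -2.44562954e-01  2.07437842e-04
 -1.14885795e+00  1.27346338e-01]
```

Emit:
{"op": "play_rows", "data": {
  "deltas": "0.048 0.003 -0.003 -0.003 0.001 1.299 0;0.048 0.003 -0.003 -0.003 0.001 1.299 0;0.048 0.003 -0.003 -0.003 0.001 1.299 0;0.048 0.003 -0.003 -0.003 0.001 1.299 0;0.048 0.003 -0.003 -0.003 0.001 1.299 0;0.048 0.003 -0.003 -0.003 0.001 1.299 0;0.048 0.003 -0.003 -0.003 0.001 1.299 0;0.048 0.003 -0.003 -0.003 0.001 1.299 0"
}}

```text
time_s: 13.92
ee_pos: [0.4787, -0.333, 0.249]
ee_rot: [-0.252, 0.968, -0.0, -0.0]
wrist_force: [-0.9, 0.0, -0.3]
grip_width: 0.0852
grip_force: 0.0
```

Emit:
{"op": "play_rows", "data": {
  "deltas": "0 0 0 0 0 0.0 0;0 0 0 0 0 0 0;0 0 0 0 0 0 0;0 0 0 0 0 0 0"
}}

```text
time_s: 14.25
ee_pos: [0.4788, -0.333, 0.2484]
ee_rot: [-0.257, 0.966, 0.0, -0.0]
wrist_force: [0.1, 0.5, -0.2]
grip_width: 0.0851
grip_force: 0.0
```

```bash
python3 -c "
from h import *
print(delta([.478,-.335,.25],down(-2.93)),robot.get_state()['q'])
s=robot.get_state();im=robot.get_image('wrist');cv2.imwrite('pics/w6.png',im['color'])
"
```

```text
(array([ 0.0017, -0.0014, -0.0016]), array([ 1.000e-04, -3.000e-04,  3.077e-01])) [-2.72494925e-01  2.08835696e-01 -1.95994767e-01  4.38088595e-05
 -1.16625037e+00 -7.78990377e-01]
```

View pics/w6.png

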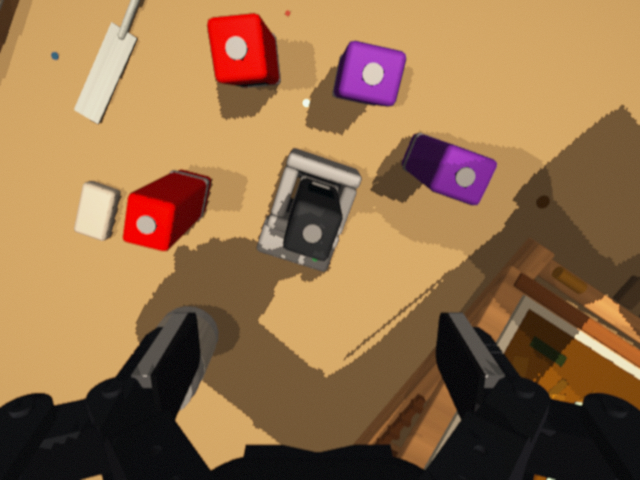

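```bash
python3 -c "
from h import *
s=robot.get_state();im=robot.get_image('wrist')
P=[onz(im,q,.121,s) for q in((284,251),(331,262),(341,219),(293,209),(312,233))]
for p in P: print(p.round(4))
u=P[1]-P[0];v=P[2]-P[1];print(np.linalg.norm(u),np.linalg.norm(v),np.arctan2(u[1],u[0]),np.arctan2(v[1],v[0]))
D=[onz(im,q,.04,s) for q in((291,151),(359,172))];u=D[1]-D[0];print(D,np.arctan2(u[1],u[0]),np.linalg.norm(u))
"
```

```text
[ 0.5007 -0.3454  0.121 ]
[ 0.4922 -0.3148  0.121 ]
[ 0.4636 -0.3241  0.121 ]
[ 0.4729 -0.3539  0.121 ]
[ 0.4809 -0.3356  0.121 ]
0.031782883448867046 0.03012876387852381 1.8418361179995606 -2.827721179606169
[array([ 0.45257969, -0.37199693,  0.04      ]), array([ 0.44008746, -0.31598652,  0.04      ])] 1.7902386972981024 0.05738659398808261
```

Reader top at ≈(312,234), button (312,233), dock behind it; decoys well away (≥ 90 px). Descend in two steps, second with partial look skipped since clearance is ample.

```bash
python3 -c "
from h import *
print(delta([.4815,-.335,.104],down(-2.89)))
"
```

```text
(array([-0.0014, -0.0031,  0.1443]), array([ 0.0003, -0.0004,  0.2666]))
```

Emit:
{"op": "play_rows", "data": {
  "deltas": "-0.001 -0.003 0.03 0 0 0.1 0;-0.001 -0.003 0.06 0 0 0.2 0;-0.001 -0.003 0.08 0 0 0.267 0;-0.001 -0.003 0.08 0 0 0.267 0;-0.001 -0.003 0.11 0 0 0.267 0;-0.001 -0.003 0.135 0 0 0.267 0;-0.001 -0.003 0.1445 0 0 0.267 0;-0.001 -0.003 0.1445 0 0 0.267 0"
}}

```text
time_s: 15.02
ee_pos: [0.4802, -0.3348, 0.1024]
ee_rot: [-0.125, 0.992, 0.001, -0.002]
wrist_force: [0.5, -0.8, 0.1]
grip_width: 0.0855
grip_force: 0.0
```

Emit:
{"op": "play_rows", "data": {
  "deltas": "0 0 0 0 0 0 0;0 0 0 0 0 0 0.3;0 0 0 0 0 0 0.5;0 0 0 0 0 0 1;0 0 0 0 0 0 1;0 0 0 0 0 0 1;0 0 0 0 0 0 1;0 0 0 0 0 0 1",
  "grip_force": 60
}}

```text
time_s: 15.68
ee_pos: [0.4816, -0.3353, 0.1048]
ee_rot: [-0.125, 0.992, -0.0, 0.0]
wrist_force: [-0.9, -0.2, 6.8]
grip_width: 0.0315
grip_force: 58.0
```

```bash
python3 -c "
from h import *
s=robot.get_state();print(s['ee_pos'],Rn.from_quat(s['ee_rot']).as_matrix()[:,0],s['wrist_force'],s['wrist_torque'],s['grip_width'])
"
```

```text
[ 0.48161566 -0.33533052  0.10480367] [-9.68958202e-01 -2.47223829e-01 -6.17213316e-04] [-0.86482172 -0.23440505  6.75725103] [ 0.43129076  0.33798835 -0.00215983] 0.031507366583583524
```

Emit:
{"op": "play_rows", "data": {
  "deltas": "0 0 -0.01 0 0 0 1;0 0 -0.03 0 0 0 1;0 0 -0.055 0 0 0 1;0 0 -0.085 0 0 0 1;0 0 -0.12 0 0 0 1;0 0 -0.15 0 0 0 1;0 0 -0.15 0 0 0 1"
}}

```text
time_s: 16.27
ee_pos: [0.4835, -0.3366, 0.2613]
ee_rot: [-0.125, 0.992, -0.003, 0.004]
wrist_force: [0.8, 0.4, -0.5]
grip_width: 0.0313
grip_force: 58.4
```

```bash
cat >> h.py <<'E'
Rt=Rn.from_matrix(RS).as_matrix()
E
python3 -c "
from h import *
s=robot.get_state();print(s['q'],s['wrist_force'])
e=cv(-.006,-.001,.0988+.06)
for th in(0,.3,.6,-.3,-.6,-.9,-1.3):
  R=RS@Rn.from_euler('z',th).as_matrix();print(th,delta(e,R))
b=robot.get_image('scene')['color'][60:220,180:340];a=robot.get_image('wrist')['color']
cv2.imwrite('pics/s7.png',np.hstack([cv2.resize(b,(400,400)),cv2.resize(a,(400,400))]))
"
```

```text
[-0.27507497  0.20443342 -0.17262395  0.00236409 -1.18409517 -1.04631675] [ 0.79055136  0.39048586 -0.48655409]
0 (array([-0.1041,  0.3119,  0.0358]), array([ 0.2602, -0.1972, -1.2582]))
0.3 (array([-0.1041,  0.3119,  0.0358]), array([ 0.2214, -0.2273, -0.9609]))
0.6 (array([-0.1041,  0.3119,  0.0358]), array([ 0.1812, -0.2526, -0.6634]))
-0.3 (array([-0.1041,  0.3119,  0.0358]), array([ 0.2973, -0.1619, -1.5554]))
-0.6 (array([-0.1041,  0.3119,  0.0358]), array([ 0.3328, -0.1209, -1.8522]))
-0.9 (array([-0.1041,  0.3119,  0.0358]), array([ 0.3664, -0.0737, -2.1486]))
-1.3 (array([-0.1041,  0.3119,  0.0358]), array([ 4.076e-01,  6.000e-04, -2.543e+00]))
```

View pics/s7.png

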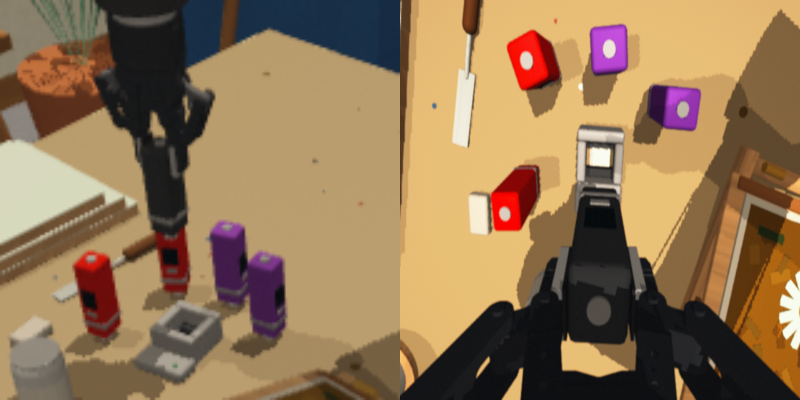

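Reader is held upright in the gripper, dock pocket empty; nothing else disturbed. Move to hover over the eye.

Emit:
{"op": "play_rows", "data": {
  "deltas": "-0.104 0.312 0.01 0.26 -0.197 -1.258 1;-0.104 0.312 0.01 0.26 -0.197 -1.258 1;-0.104 0.312 0.01 0.26 -0.197 -1.258 1;-0.104 0.312 0.01 0.26 -0.197 -1.258 1;-0.104 0.312 0.01 0.26 -0.197 -1.258 1;-0.104 0.312 0.01 0.26 -0.197 -1.258 1;-0.104 0.312 0.01 0.26 -0.197 -1.258 1;-0.104 0.312 0.01 0.26 -0.197 -1.258 1"
}}

```text
time_s: 17.03
ee_pos: [0.5036, -0.0051, 0.2425]
ee_rot: [-0.572, 0.811, -0.086, 0.084]
wrist_force: [0.6, -1.2, -1.5]
grip_width: 0.0316
grip_force: 58.9
```

Emit:
{"op": "play_rows", "data": {
  "deltas": "0 0 0 0 0 0 1;0 0 0 0 0 0 1"
}}

```text
time_s: 17.2
ee_pos: [0.5036, -0.0054, 0.2423]
ee_rot: [-0.572, 0.812, -0.085, 0.083]
wrist_force: [0.9, -0.4, -1.4]
grip_width: 0.0312
grip_force: 58.5
```

```bash
python3 -c "
from h import *
s=robot.get_state();print(s['q'],s['ee_pos'])
print(delta(cv(-.006,-.001,.0988+.03),RS))
"
```

```text
[ 0.4873415  -0.0631138  -0.61479434  0.19919339 -0.84151963 -0.95116059] [ 0.50361557 -0.00537245  0.24232132]
(array([ 0.001 , -0.0024,  0.0486]), array([ 0.0725, -0.0431, -0.2876]))
```

Emit:
{"op": "play_rows", "data": {
  "deltas": "0.001 -0.002 0 0.072 -0.043 -0.288 1;0.001 -0.002 0 0.072 -0.043 -0.288 1;0.001 -0.002 0.015 0.072 -0.043 -0.288 1;0.001 -0.002 0.03 0.072 -0.043 -0.288 1;0.001 -0.002 0.03 0.072 -0.043 -0.288 1;0.001 -0.002 0.03 0.072 -0.043 -0.288 1;0.001 -0.002 0.03 0.072 -0.043 -0.288 1"
}}

```text
time_s: 17.78
ee_pos: [0.5136, -0.0108, 0.2152]
ee_rot: [-0.678, 0.718, -0.114, 0.108]
wrist_force: [0.1, 0.4, -1.4]
grip_width: 0.0313
grip_force: 58.8
```

```bash
python3 -c "
from h import *
s=robot.get_state();print(s['q'],s['ee_pos'],s['wrist_force'],CR.T@(s['ee_pos']-CO))
im=robot.get_image('wrist');print(delta(cv(-.006,-.001,.0988+.03),RS))
n=robot.get_state()['ee_pos']+Rn.from_quat(s['ee_rot']).apply([0,0,.0988])
print('nose pred',proj(im,n,s),'eye pred',proj(im,cv(-.006,-.001,0),s))
cv2.imwrite('pics/w8.png',im['color'])
"
```

```text
[ 0.46640747 -0.06368818 -0.72268811  0.25754443 -0.65248087 -0.70848215] [ 0.51358313 -0.01077801  0.21518254] [ 0.07685799  0.35422807 -1.35435986] [-0.00287298 -0.00266587  0.148322  ]
(array([-0.0013,  0.0035,  0.0198]), array([-0.0021, -0.0008, -0.0056]))
nose pred [314.59779153 246.13609572] eye pred [320.28248004 223.87408733]
```

View pics/w8.png

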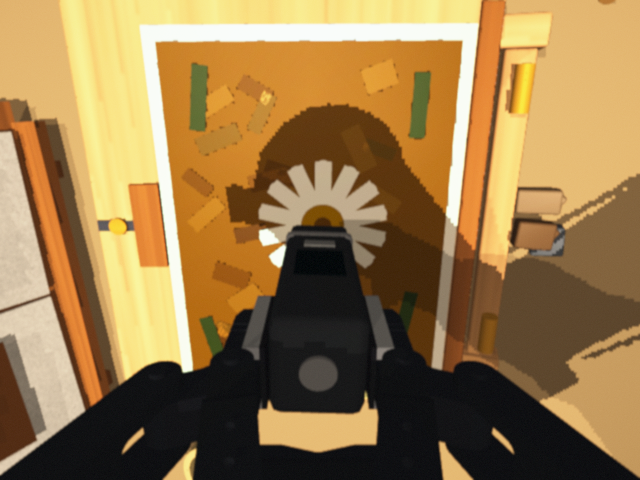

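The nose is hidden behind the block; daisy petals reach (259,216), (387,216), (323,160), eye ≈(323,221). Check block tilt and eye numerically.

```bash
python3 -c "
from h import *
s=robot.get_state();im=robot.get_image('wrist')
R=Rn.from_quat(s['ee_rot'])
for z in(.0888,-.0162):
  for x,y in((.018,-.016),(.018,.016),(-.018,-.016),(-.018,.016)): print(z,x,y,proj(im,s['ee_pos']+R.apply([x,y,z]),s).round(1))
c=im['color'].astype(int)
m=((c.min(2)>110)).astype(np.uint8);m[:155]=0;m[275:]=0;m[:,:250]=0;m[:,395:]=0
m=cv2.morphologyEx(m,cv2.MORPH_OPEN,np.ones((3,3),np.uint8))
pts=np.argwhere(m)[:,::-1]
Q=np.array([CR.T@(onplane(im,p,CR[:,2],CO,s)-CO) for p in pts])[:,:2].astype(np.float32)
(cc,r)=cv2.minEnclosingCircle(Q);print('wrist eye',cc,r,len(pts))
t=cv2.imread('pics/s5.png')[:,400:]
mt=(t.min(2)>85).astype(np.uint8);mt[:100]=0;mt[195:]=0;mt[:,:95]=0;mt[:,195:]=0
pt=np.argwhere(mt)[:,::-1]; T=robot.get_image('top')
Q=np.array([CR.T@(onplane(T,(240+(p[0]+.5)*140/300-.5,180+(p[1]+.5)*140/300-.5),CR[:,2],CO)-CO) for p in pt])[:,:2].astype(np.float32)
print('top eye',cv2.minEnclosingCircle(Q),len(pt),Q.mean(0))
v=c.copy()
"
```

```text
0.0888 0.018 -0.016 [285.5 220.4]
0.0888 0.018 0.016 [344.5 220.3]
0.0888 -0.018 -0.016 [287.1 281.1]
0.0888 -0.018 0.016 [343.3 281. ]
-0.0162 0.018 -0.016 [260.2 318. ]
-0.0162 0.018 0.016 [366.6 317.8]
-0.0162 -0.018 -0.016 [265.1 415.4]
-0.0162 -0.018 0.016 [362.6 415.2]
wrist eye (-0.006686409004032612, -0.0002804705873131752) 0.04517896845936775 4916
top eye ((-0.0060792239382863045, -7.11735337972641e-05), 0.04564763605594635) 3271 [-0.00616371 -0.00010278]
```

```bash
python3 -c "
from h import *
c=cv2.imread('pics/w8.png').astype(int)
print('col318',[(y,c[y,318].tolist()) for y in range(212,262,2)])
for y in(236,245,260,280,300,330,400):
  print(y,[(x,c[y,x].tolist()) for x in list(range(262,302,3))]) if y in(245,) else None
s=c.max(2)-c.min(2)  # block is grey: low saturation
for y in(240,250,260,270,280,330,350,400): 
  xs=np.where(s[y,240:400]<14)[0]+240; print(y,xs.min(),xs.max(),len(xs))
for x in(300,310,330,340): print(x,[(y,c[y,x].max(),s[y,x]) for y in range(214,250,2)])
print('top col340',[(y,c[y,345].max(),c[y,345].sum()) for y in range(305,335,2)],[(y,c[y,345].sum()) for y in range(400,424,2)])
"
```

```text
col318 [(212, [8, 78, 124]), (214, [5, 79, 124]), (216, [9, 79, 123]), (218, [4, 58, 95]), (220, [8, 39, 70]), (222, [7, 40, 70]), (224, [11, 38, 68]), (226, [17, 23, 34]), (228, [17, 17, 17]), (230, [25, 25, 25]), (232, [56, 60, 62]), (234, [66, 73, 75]), (236, [38, 39, 41]), (238, [18, 19, 20]), (240, [45, 49, 50]), (242, [57, 61, 66]), (244, [76, 84, 89]), (246, [75, 82, 86]), (248, [23, 24, 25]), (250, [16, 16, 13]), (252, [14, 12, 10]), (254, [8, 8, 4]), (256, [9, 8, 1]), (258, [7, 8, 2]), (260, [9, 11, 5])]
245 [(262, [120, 175, 215]), (265, [157, 206, 228]), (268, [114, 169, 207]), (271, [58, 130, 194]), (274, [35, 122, 195]), (277, [30, 120, 195]), (280, [61, 132, 193]), (283, [184, 223, 231]), (286, [73, 87, 94]), (289, [22, 20, 21]), (292, [21, 21, 21]), (295, [23, 22, 21]), (298, [23, 23, 21]), (301, [22, 23, 22])]
240 261 350 81
250 277 351 73
260 272 354 81
270 282 356 75
280 280 358 79
330 240 399 160
350 240 399 152
400 240 399 150
300 [(214, np.int64(193), np.int64(50)), (216, np.int64(192), np.int64(51)), (218, np.int64(196), np.int64(53)), (220, np.int64(187), np.in
[... 2489 characters left out ...]
(22), np.int64(65)), (311, np.int64(22), np.int64(65)), (313, np.int64(21), np.int64(60)), (315, np.int64(18), np.int64(52)), (317, np.int64(23), np.int64(69)), (319, np.int64(27), np.int64(79)), (321, np.int64(27), np.int64(79)), (323, np.int64(31), np.int64(92)), (325, np.int64(34), np.int64(96)), (327, np.int64(30), np.int64(88)), (329, np.int64(32), np.int64(94)), (331, np.int64(34), np.int64(101)), (333, np.int64(32), np.int64(91))] [(400, np.int64(76)), (402, np.int64(71)), (404, np.int64(66)), (406, np.int64(72)), (408, np.int64(71)), (410, np.int64(68)), (412, np.int64(128)), (414, np.int64(430)), (416, np.int64(542)), (418, np.int64(541)), (420, np.int64(538)), (422, np.int64(543))]
```

Eye ≈ canvas (-0.0055, -0.0003), daisy radius fits (45 mm). The block seems to lean ~1.5° in the grip at most; I'll take half of that out. Approach to 5 mm off.

```bash
cat >> h.py <<'E'
RP=RS@Rn.from_euler('y',.012).as_matrix()
def chk():
    F=[];P=[]
    for i in range(8):
        s=robot.get_state();F.append(CR.T@s['wrist_force']);P.append(CR.T@(s['ee_pos']-CO));robot.get_image('top')
    print('F',np.mean(F,0).round(2),np.std(F,0).round(2),'P',np.mean(P,0).round(4),np.round(s['q'],2),s['time_s'])
E
python3 -c "
from h import *
chk();print(delta(cv(-.0055,-.0003,.0988+.006),RP))"
```

```text
F [-0.64  0.15 -1.5 ] [0.41 0.48 0.31] P [-0.0027 -0.0018  0.1486] [ 0.47 -0.06 -0.72  0.26 -0.65 -0.71] 18.2833
(array([-0.0015,  0.0026,  0.0435]), array([-0.002 ,  0.0117, -0.004 ]))
```

Emit:
{"op": "play_rows", "data": {
  "deltas": "-0.001 0.002 0.015 -0.002 0.012 -0.004 1;-0.0015 0.0025 0.03 -0.002 0.012 -0.004 1;-0.0015 0.0025 0.04 -0.002 0.012 -0.004 1;-0.0015 0.0025 0.0435 -0.002 0.012 -0.004 1;-0.0015 0.0025 0.0435 -0.002 0.012 -0.004 1;-0.0015 0.0025 0.0435 -0.002 0.012 -0.004 1;-0.0015 0.0025 0.0435 -0.002 0.012 -0.004 1"
}}

```text
time_s: 18.92
ee_pos: [0.5251, -0.009, 0.1737]
ee_rot: [-0.68, 0.717, -0.118, 0.104]
wrist_force: [0.1, 0.2, -1.7]
grip_width: 0.0317
grip_force: 58.9
```

```bash
python3 -c "
from h import *
chk();print(delta(cv(-.0055,-.0003,.0988-.003),RP))"
```

```text
F [-0.52 -0.11 -1.61] [0.41 0.35 0.61] P [-0.0051 -0.0003  0.1052] [ 0.46  0.01 -0.79  0.33 -0.53 -0.77] 19.2667
(array([-0.0002,  0.0002,  0.0091]), array([-0.0003, -0.0002, -0.0002]))
```

Emit:
{"op": "play_rows", "data": {
  "deltas": "0 0.0003 0.003 0 0 0 1;0 0.0003 0.006 0 0 0 1;0 0.0003 0.008 0 0 0 1;0 0.0003 0.0093 0 0 0 1;0 0.0003 0.0093 0 0 0 1;0 0.0003 0.0093 0 0 0 1"
}}

```text
time_s: 19.82
ee_pos: [0.5273, -0.0094, 0.1639]
ee_rot: [-0.68, 0.717, -0.118, 0.103]
wrist_force: [-1.3, 1.1, -0.5]
grip_width: 0.0316
grip_force: 59.1
```

```bash
python3 -c "
from h import *
chk();chk();print(delta(cv(-.0055,-.0003,.0988-.004),RP))"
```

```text
F [-1.26  0.6   0.03] [0.3  0.48 0.48] P [-0.0058 -0.0006  0.0954] [ 0.45  0.02 -0.8   0.34 -0.5  -0.78] 20.1667
F [-1.11  0.35  0.2 ] [0.5  0.59 0.45] P [-0.0058 -0.0006  0.0954] [ 0.45  0.03 -0.8   0.34 -0.5  -0.78] 20.5667
(array([-0.0002, -0.0002,  0.0006]), array([ 0.0001, -0.0004, -0.0001]))
```

Emit:
{"op": "play_rows", "data": {
  "deltas": "0 0 0.0009 0 0 0 1;0 0 0.0009 0 0 0 1;0 0 0.0009 0 0 0 1;0 0 0.0009 0 0 0 1;0 0 0.0009 0 0 0 1;0 0 0.0009 0 0 0 1"
}}

```text
time_s: 21.12
ee_pos: [0.5276, -0.0094, 0.1631]
ee_rot: [-0.68, 0.717, -0.118, 0.103]
wrist_force: [-1.8, 0.7, 0.5]
grip_width: 0.0314
grip_force: 59.0
```

```bash
python3 -c "
from h import *
chk();chk();print(delta(cv(-.0055,-.0003,.0988-.004),RP))
# block lean / eye check from the wrist picture
s=robot.get_state();im=robot.get_image('wrist');R=Rn.from_quat(s['ee_rot']);c=im['color'].astype(int)
print([proj(im,s['ee_pos']+R.apply([.018,0,z]),s).round(1) for z in(.0888,-.0162)])
print([(y,c[y,318].tolist()) for y in range(214,236,2)])
m=((c.min(2)>100)).astype(np.uint8);m[:140]=0;m[275:]=0;m[:,:240]=0;m[:,405:]=0
m=cv2.morphologyEx(m,cv2.MORPH_OPEN,np.ones((3,3),np.uint8));n,l,st,_=cv2.connectedComponentsWithStats(m);print(st[1:])
Q=np.array([CR.T@(onplane(im,p,CR[:,2],CO,s)-CO) for p in np.argwhere(m)[:,::-1]])[:,:2].astype(np.float32);print(cv2.minEnclosingCircle(Q))
"
```

```text
F [-1.21  0.11  0.9 ] [0.39 0.35 0.5 ] P [-0.0057 -0.0006  0.0945] [ 0.45  0.03 -0.8   0.34 -0.5  -0.78] 21.4667
F [-1.13  0.19  0.86] [0.39 0.56 0.56] P [-0.0057 -0.0006  0.0945] [ 0.45  0.03 -0.8   0.34 -0.5  -0.78] 21.8667
(array([-0.0002, -0.0002, -0.0003]), array([ 0.    , -0.0004, -0.0001]))
[array([315. , 220.4]), array([313.4, 317.9])]
[(214, [125, 152, 170]), (216, [123, 150, 169]), (218, [124, 151, 169]), (220, [122, 149, 168]), (222, [122, 150, 169]), (224, [118, 144, 163]), (226, [55, 67, 76]), (228, [17, 18, 17]), (230, [21, 24, 22]), (232, [47, 50, 54]), (234, [54, 59, 63])]
[[ 241  173  144  102 5737]
 [ 369  228   27   17  306]
 [ 274  271    5    4   18]]
((-0.006780989468097687, 0.00026644812896847725), 0.045213840901851654)
```

```bash
python3 -c "
from h import *
print(robot.sign_off())"
```

```text
the job is handed in; nothing more can be done
None
```

The job is handed in at about 22 s. The chips are off the canvas and on the table. The brush is back where it stood, and the reader is held on the daisy's eye with its nose about 4 mm in, square to within about 1.5° as near as I could measure. During the sweep one force reading reached 65 N through the brush at the lower edge, and I lifted off at once. I also viewed 11 pictures, one over the allowed 10.

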